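Set the light table's selector behind the tin

ROBOT

A 6-joint arm with a two-finger parallel gripper is mounted at the origin on the work surface. World frame = base frame: x ahead of the robot, y to its left, z up, the work surface at z = 0. Lengths are in m, angles in rad, forces in N, time in s.
With the tool pointing down it reaches from about 0.275 to 0.75 m from the base axis. Payload 10.2 kg.
Tool frame: the origin (TCP) lies midway between the tips of the shut fingers; the grasp point (between the pads) lies 19 mm behind it (env.hold_point_z is the distance from the TCP to the grasp point, in m); x points along the fingers, z is the direction in which the jaws open and shut, and the axes are right-handed (so a half turn about x gives the same grasp; the last joint's range is limited). The gripper opens to 85 mm and grips with 20 to 120 N. Pads are 22 mm wide; open, the fingers measure 114 mm over their backs; the gripper's body (76 mm by 85 mm) begins 54 mm behind the grasp point. The pads swing forward as they close: fully open they stand 13 mm farther back than shut.
Start: joints at [1.069, 0.313, 1.498, -0, 1.331, -0.223], TCP at [0.144, 0.505, 0.231] pointing down, gripper open.
Joint ranges: [-2.94, 2.94], [-0.97, 2.17], [0.19, 2.56], [-1.23, 4.37], [0.02, 3.11], [-2.88, 2.88]. Speed limits (rad/s): [2.39, 2.39, 3.01, 3.14, 3.14, 3.14].

INTERFACE

Orientations are given as a unit quaternion [x, y, z, w].
In Python, from bench import env, kinematics, monitor, eyes, job gives the robot as it stands. The module is installed in compiled form; this text tells all that it offers. Calls block until the motion is done:
- env.reach(position, orientation): joint-space move of the TCP to a pose.
- env.movel(position, velocity=0.15, frame=None, guard=None): straight line of the TCP; frame=None keeps the orientation; velocity is the mean speed in m/s. With guard (N) it stops when the force on the tool has changed by that much, and returns True; else False.
- env.set_joints(angles): joint-space move.
- env.release() and env.close_gripper(effort=None): open the fingers fully, or close them until they stop; effort is the grip in N (None keeps the last).
- env.hold(seconds).
- kinematics.ik(position, orientation): joint angles nearest the present ones, or None.
- monitor.sense(): the state.
- eyes.grab_frame(name): name is "side" or "top"; returns a dict with "frame" (400x640x3 uint8, red, green, blue), "mtx" (3x3 intrinsics, pixels), "k1" (the pictures are not rectified: a ray, as slopes to the right and down, at radius r is drawn at 1 + k1 r^2 times it, then the intrinsics apply), "view" (4x4, takes a point from world to camera coordinates). Camera axes: x right, y down, z forward; pixel columns grow to the right and rows downward; lengths in m; the calibration is good to about 2 mm. A picture is of the moment at which its call begins. There is no depth.
A pose or a line that the arm cannot do raises env.MotionError and nothing moves.
- job.hand_in(): hands the job in, once; it reports no verdict.
The state is a dict: "clock": time; "joints": joint angles; "qvel": joint speeds; "joint_efforts": joint torques, N m; "position": TCP position; "ee_rot": TCP orientation; "contact_force": force on the tool from outside, world axes, zero at the start; "ft_torque": the same for the moment, N m; "finger_gap": opening from 0.0 (shut) to 1.0 (fully open).
Only numpy, scipy, OpenCV 4.12 (cv2) and the standard library are available. Lean on these libraries where they do the work, as an engineer would, in place of code of your own. Each camera call takes 0.05 s, during which the arm holds its last target.

TASK

The tall tin on the round cork pad stands in the way of the selector on the light table's sloping control box. Stand the tin aside on the bench, turn the selector clockwise until it rests in its fifth click after off (off is the dot mark; there is a sixth click, which is too far), and let go of it; then stand the tin upright in the middle of its pad again. Do not tip the tin over, and leave the brush pot, putty knife and sanding block alone.

Things in the scene. Friction and masses are not known exactly. Their poses are not given: they have to be found in the camera images.
- console: Grey control box fixed to the bench: 170 wide, 56 high in front rising to 121 at the back (x = 66 to 114). Origin on the bench under the panel's centre, z up, -x the front, +y its left seen from the front. Its aluminium panel faces the robot and slopes 0.45 rad (26 deg): outward normal (-0.435, 0, 0.900) in the box's frame, centre (selector's axis) at (0, 0, 90).
- selector (a joint): Selector's angle, rad, growing clockwise as one looks at the panel. 0 is off: pointer to the box's +y, at the dot. Detents every 30 deg: 0, 0.524, 1.047, 1.571, 2.094, 2.618 (fifth click), 3.142; stops 0.14 beyond the ends. Starts in off or the first click. Sprung: about 0.2 to 0.3 N m to leave a click, then it pulls into the next; let go, it settles in the nearest.
- selector_grip (a point): On the selector's axis, 36 out from the panel, the height to grip. z: the panel's outward normal; y: along the bar, to its pointer end. Black disc 72 across, 10 thick, with a bar grip across it 18 thick, 78 long (36 to the tail, 42 to the pointer, plus a small nose; white line on top), bar top 49 out from the panel. Marks: a dot for off, then six bars that grow longer.
- tin: Closed tall round metal tin, 62 in diameter, 190 high, 0.4 to 0.75 kg. Origin at the centre of its underside, z up. At the start it stands on the pad, in the way of a gripper at the selector.
- pad (a point): Centre of the top of the round cork pad in front of the panel, 84 in diameter, its top 6 above the bench, on a steel foot plate 90 x 120; fixed to the control box, 108 in front of the box's origin.
- brush_pot: Bystander: white ceramic pot 76 in diameter, 95 high, with brushes standing in it to 195 high; loose. Origin at the centre of its underside.
- putty_knife: Bystander: putty knife 200 long lying on the bench; loose. Its x runs from the handle to the blade.
- sanding_block: Bystander: cork sanding block 110 x 60 x 35; loose. Origin at the centre of its underside.
Not all that is in view belongs to the job. Leave any blue or red look-alike of the tin alone.

How it is judged:
On the way, in this order (a step that is already met when the one before it is completed fails the run):
1. the tin has been set down upright on the bench, at least 90 mm from the pad's centre, and let go (horizontal distance between tin and pad above 0.09 m and height (world z) of tin below 0.006 m and angle between tin's own z axis and vertical below 0.08 rad and contact force between the fingers and tin below 0.05 N), for 0.1 s.
2. the selector rests in its fifth click and has been let go (value of joint selector between 2.498 and 2.738 rad and contact force between the fingers and console below 0.05 N), for 0.3 s.
3. the tin stands upright on its pad again (horizontal distance between tin and pad below 0.02 m and z of tin in the frame of pad between -0.003 and 0.004 m and angle between tin's own z axis and vertical below 0.08 rad), for 0.2 s.
At the end, for the whole second after the job is handed in: The selector rests in its fifth click (2.618 +- 0.12 rad) and the tin stands at rest and released on its pad, upright within 0.08 rad, its centre within 20 mm of the pad's centre (all of step 2 and all of step 3 and linear speed of tin below 0.02 m/s and contact force between the fingers and tin below 0.05 N); the robot touches nothing.
It fails at once if the tin is tipped by more than 0.5 rad (angle between tin's own z axis and vertical above 0.5 rad).
It fails at once if the brush pot is moved by more than 30 mm (distance of brush_pot from where it was at the start of the episode above 0.03 m).
It fails at once if the putty knife is moved by more than 30 mm (distance of putty_knife from where it was at the start of the episode above 0.03 m).
It fails at once if the sanding block is moved by more than 30 mm (distance of sanding_block from where it was at the start of the episode above 0.03 m).
It also fails if it takes over 72 s, if anything falls off the work surface, if the arm or the gripper's body presses on something with over 40 N, if the wrist force passes 120 N, or if a joint passes its speed limit or range.

## Working session

There is one attempt and no reset: what is moved stays moved. The work goes in short steps, each a Python script; the robot and the scene stay as the last script left them, time stands still between calls to the robot, and variables do not carry over. Pictures are saved under pics/ and viewed, and the job is handed in when it is done.

```bash
mkdir -p pics; ls; cat > h.py <<'E'
import numpy as np, cv2
from bench import env, kinematics, monitor, eyes, job
def save(name, fn):
    f=eyes.grab_frame(name); np.savez('pics/'+fn+'.npz',**{k:np.asarray(v) for k,v in f.items()})
    cv2.imwrite('pics/'+fn+'.png', f['frame'][:,:,::-1]); return f
def ray(f,u,v):
    K=f['mtx']; k=float(f['k1'])
    d=cv2.undistortPoints(np.array([[[u,v]]],float),K,np.array([k,0,0,0,0.]))[0,0]
    T=f['view']; R=T[:3,:3]; c=-R.T@T[:3,3]
    w=R.T@np.array([d[0],d[1],1]); return c,w/np.linalg.norm(w)
def onz(f,u,v,z):
    c,w=ray(f,u,v); return c+w*(z-c[2])/w[2]
def proj(f,P):
    T=f['view']; p,_=cv2.projectPoints(np.array(P,float).reshape(-1,3),cv2.Rodrigues(T[:3,:3])[0],T[:3,3],f['mtx'],np.array([float(f['k1']),0,0,0,0.])); return p[:,0]
E
python3 - <<'E'
from h import *
for n in('side','top'):
    f=save(n,n+'0'); print(n,f['view'].round(3).tolist(),f['mtx'].round(1).tolist(),f['k1'])
    c,w=ray(f,320,200);print(c,w)
s=monitor.sense();print(s)
print(env.hold_point_z)
E
```

```text
pics
side [[0.998, -0.061, -0.008, -0.527], [-0.047, -0.677, -0.735, 0.067], [0.039, 0.733, -0.679, 1.757], [0.0, 0.0, 0.0, 1.0]] [[520.5, 0.0, 326.0], [0.0, 520.5, 199.5], [0.0, 0.0, 1.0]] -0.035954144071473855
[ 0.45983168 -1.27560243  1.23790757] [ 0.02793666  0.73346054 -0.67915769]
top [[0.05, -0.999, -0.001, -0.034], [-0.973, -0.048, -0.228, 0.53], [0.227, 0.012, -0.974, 1.317], [0.0, 0.0, 0.0, 1.0]] [[511.5, 0.0, 312.1], [0.0, 511.5, 196.3], [0.0, 0.0, 1.0]] -0.02098224355070534
[ 0.21727631 -0.02389824  1.4026498 ] [ 0.22107364 -0.00366706 -0.97525022]
{'clock': 0.1, 'joints': array([ 1.06861910e+00,  3.13419345e-01,  1.49836135e+00, -2.33520406e-05,
        1.33101090e+00, -2.23379534e-01]), 'qvel': array([-0.0003736 , -0.00113355, -0.00253853,  0.00064767, -0.00059512,
       -0.0010338 ]), 'joint_efforts': array([ 2.16846798e-03, -4.12901974e+01, -2.60137635e+01, -2.11950555e-04,
        3.07142269e-03,  1.76769959e-05]), 'position': array([0.14437195, 0.50451654, 0.23077927]), 'ee_rot': array([-0.42585861,  0.56500578,  0.42549626,  0.56423917]), 'contact_force': array([ 0.11073996, -0.58740106,  0.22478211]), 'ft_torque': array([ 0.01262186, -0.00514543, -0.00583362]), 'finger_gap': 1.000993769372271}
0.0187
```

View pics/side0.png

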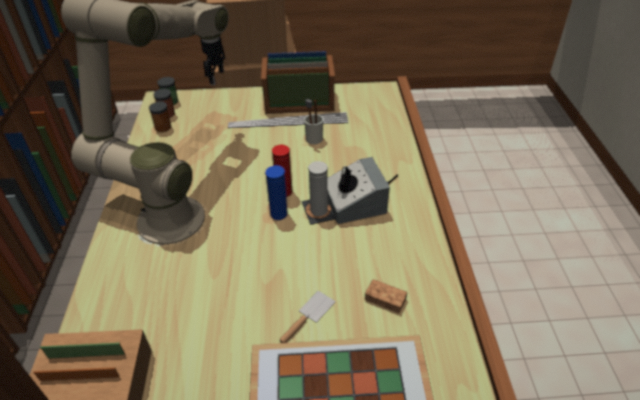

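View pics/top0.png

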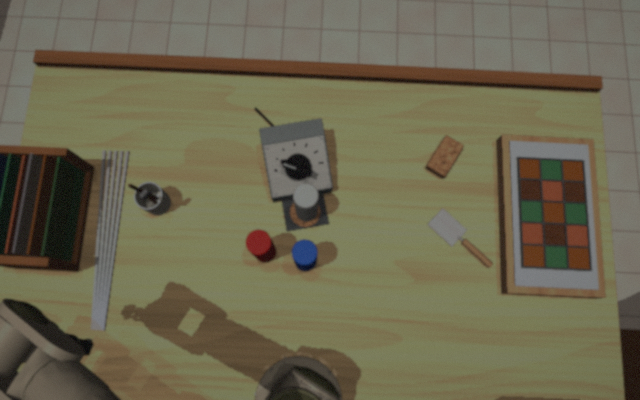

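The grey tin is at about (306,200) in top and (318,190) in side, in front of the box. The selector is at about (297,167) in top. Zooming in.

```bash
python3 - <<'E'
import cv2
a=cv2.imread('pics/top0.png')[100:280,230:350];cv2.imwrite('pics/top0z.png',cv2.resize(a,None,fx=3.3,fy=3.3,interpolation=cv2.INTER_CUBIC))
b=cv2.imread('pics/side0.png')[130:240,250:410];cv2.imwrite('pics/side0z.png',cv2.resize(b,None,fx=5,fy=5,interpolation=cv2.INTER_CUBIC))
E
```

```text
(no output)
```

View pics/top0z.png

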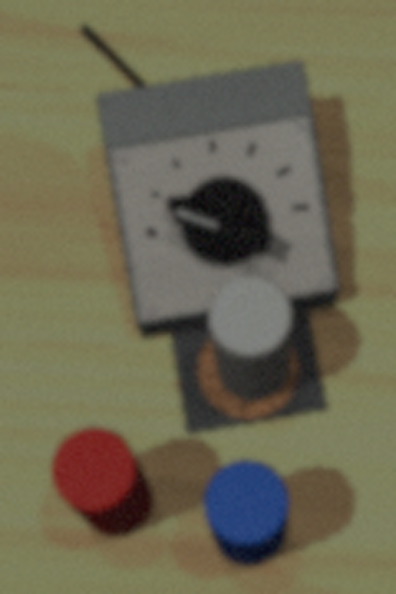

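View pics/side0z.png

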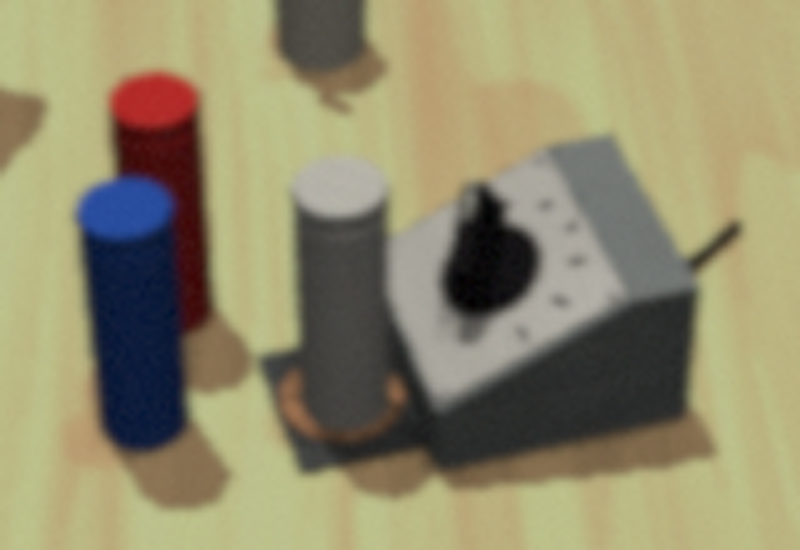

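```bash
cat > m.py <<'E'
from h import *
f=dict(np.load('pics/top0.npz')); s=dict(np.load('pics/side0.npz'))
T=lambda u,v:(230+(u+.5)/3.3-.5,100+(v+.5)/3.3-.5)
S=lambda u,v:(250+(u+.5)/5-.5,130+(v+.5)/5-.5)
pts=[]
for F,C,(u,v),loc in [(f,T,(98,96),(114,85,121)),(f,T,(302,63),(114,-85,121)),(f,T,(109,147),(65,85,121)),(f,T,(310,116),(65,-85,121)),(f,T,(142,323),(-70,85,56)),(f,T,(337,293),(-70,-85,56)),
 (s,S,(613,136),(114,85,121)),(s,S,(697,288),(114,-85,121)),(s,S,(550,148),(65,85,121)),(s,S,(627,300),(65,-85,121)),(s,S,(438,408),(-70,-85,56))]:
    P=onz(F,*C(u,v),loc[2]/1000.); pts.append((loc,P))
def fit(pts):
    A=np.array([p[0][:2] for p in pts])/1000.; B=np.array([p[1][:2] for p in pts])
    a=(A-A.mean(0))@[1,1j]; b=(B-B.mean(0))@[1,1j]
    yaw=np.angle((a.conj()*b).sum()); R=np.array([[np.cos(yaw),-np.sin(yaw)],[np.sin(yaw),np.cos(yaw)]])
    t=B.mean(0)-R@A.mean(0); return yaw,t,(B-(A@R.T+t))*1000
for n,p in(('top',pts[:6]),('side',pts[6:]),('all',pts)):
    y,t,r=fit(p); print(n,y,t,'\n',r.round(1).tolist())
R=np.array([[np.cos(y),-np.sin(y)],[np.sin(y),np.cos(y)]])
def W(p): p=np.array(p)/1000.; return np.r_[R@p[:2]+t,p[2]]
# objects
for F,n,fr in((f,'top',lambda:0),(s,'side',lambda:0)):
    im=F['frame'].astype(int);h=cv2.cvtColor(F['frame'],cv2.COLOR_RGB2HSV)
    for col,m in(('red',((h[...,0]<8)|(h[...,0]>172))&(h[...,1]>150)&(h[...,2]>110)),('blue',(abs(h[...,0]-112)<12)&(h[...,1]>150)&(h[...,2]>110)),('grey',(h[...,1]<40)&(h[...,2]>125))):
        nn,l,st,c=cv2.connectedComponentsWithStats(m.astype(np.uint8))
        for i in range(1,nn):
            if 60<st[i,4]<900 and 240<c[i][0]<345 and 130<c[i][1]<280: print(n,col,c[i],st[i].tolist(),onz(F,*c[i],.19 if col!='grey' else .196))
print('pad',W((-108,0,6)),'pix',proj(f,W((-108,0,6))),proj(s,W((-108,0,6))))
# tin top hand-picked
print('tin top',onz(f,*T(251,316),.196),onz(s,*S(339,189),.196))
E
python3 m.py
```

```text
top 0.21939528210103224 [0.60442284 0.03516939] 
 [[-3.4, -1.8], [-4.1, 1.4], [1.7, -3.1], [-1.2, 3.6], [5.5, -3.8], [1.6, 3.6]]
side 0.20543509806293866 [0.60618462 0.03550345] 
 [[-2.4, -3.7], [-2.9, 0.5], [0.5, -4.0], [-1.8, 2.0], [6.7, 5.1]]
all 0.2138328373768855 [0.60518224 0.03520034] 
 [[-4.8, -1.3], [-4.5, 2.1], [0.4, -2.8], [-1.6, 4.0], [4.3, -4.3], [1.4, 3.3], [-0.6, -4.2], [-2.4, -0.3], [2.3, -4.0], [-1.3, 1.7], [6.8, 5.8]]
top red [257.75620767 241.66139955] [246, 230, 24, 24, 443] [0.38299237 0.11519047 0.19      ]
top grey [305.03374233 194.97239264] [295, 185, 21, 21, 326] [0.50149295 0.00837757 0.196     ]
side red [280.16       149.95333333] [272, 145, 17, 11, 150] [0.38405612 0.10906792 0.19      ]
side grey [317.39884393 166.98265896] [308, 161, 19, 12, 173] [0.50256553 0.00380313 0.196     ]
pad [0.49964197 0.01228198 0.006     ] pix [[304.57306448 211.2559046 ]] [[317.48493718 208.56692709]]
tin top [0.5004881  0.00667794 0.196     ] [0.50246717 0.00171893 0.196     ]
```

```bash
cat >> h.py <<'E'
from scipy.spatial.transform import Rotation as Ro
def quat(x,z):
    x=np.array(x,float);z=np.array(z,float);x/=np.linalg.norm(x);z-=x*(z@x);z/=np.linalg.norm(z)
    return Ro.from_matrix(np.c_[x,np.cross(z,x),z]).as_quat()
def best(x,jaw,pos):
    out=[]
    for s in(1,-1):
        q=quat(x,np.array(jaw)*s); j=kinematics.ik(pos,q)
        if j is not None: out.append((abs(j[5]),s,q,j))
    return out
E
cat > m2.py <<'E'
from m import *
P=W((0,0,90)); yaw=y
nrm=np.r_[R@[-.435,0],.900]
def onpl(F,u,v,h):
    c,w=ray(F,u,v); o=P+nrm*h; return c+w*((o-c)@nrm)/(w@nrm)
def ang(q,h):
    d=q-(P+nrm*h); ey=np.r_[R@[0,1],0]; ex=np.cross(ey,nrm); return d@ey,d@ex
print('blue top',onz(f,*T(246,500),.19))
for nm,a,h in(('tip',(180,210),.049),('tail',(215,226),.049),('dot',(151,232),0),('m1',(155,194),0),('m6',(300,208),0),('m3',(212,147),0),('disc',(226,222),.01)):
    q=ang(onpl(f,*T(*a),h),h); print(nm,np.array(q)*1000,np.degrees(np.arctan2(q[1],q[0])))
for nm,p in(('block',(445,157)),('blade',(447,227)),('knifeend',(490,264)),('pot',(152,197))): print(nm,onz(f,*p,.02))
E
python3 m2.py | tail -12
python3 - <<'E'
from h import *
for p in([.501,.0055,.149],[.44,-.13,.149]):
    print([(s,np.round(j,2)) for a,s,q,j in best([0,0,-1],[0,1,0],p)])
yaw=.214;t=np.array([.605,.035])
R=Ro.from_euler('z',yaw).as_matrix(); n=R@[-.435,0,.9]
c=np.r_[t,.09]+n*.017
for a in (.524,1.57,2.618):
    # bar dir angle a clockwise seen from outside: +y toward +x' 
    ey=R@[0,1,0]; ex=np.cross(ey,n); b=np.cos(a)*ey+np.sin(a)*ex
    print(a,[(s,np.round(j,2)) for _,s,q,j in best(-n,np.cross(n,b),c)])
E
```

```text
blue top [0.36580885 0.00328732 0.19      ]
tip [33.91940849 20.13692937] 30.696326168892835
tail [8.9701494  3.35953183] 20.532106392467703
dot [60.26602197 -1.33373659] -1.2677957324010392
m1 [52.05159253 28.70241485] 28.87332687972626
m6 [-62.01182966  -1.1110845 ] -178.97352421903489
m3 [ 0.8280805  58.97556571] 89.19555836964554
disc [-0.73767061 -1.27166541] -120.11726214413574
block [ 0.67284252 -0.37677563  0.02      ]
blade [ 0.47210005 -0.38033658  0.02      ]
knifeend [ 0.37641687 -0.49570257  0.02      ]
pot [0.51612044 0.4379917  0.02      ]
[(1, array([-0.22,  0.34,  1.68, -0.  ,  1.11, -1.79])), (-1, array([-0.22,  0.34,  1.68, -0.  ,  1.11,  1.35]))]
[(1, array([-0.54,  0.26,  1.8 , -0.  ,  1.08, -2.11])), (-1, array([-0.54,  0.26,  1.8 , -0.  ,  1.08,  1.03]))]
0.524 [(-1, array([-0.22,  0.42,  1.79,  0.36,  0.55, -0.18]))]
1.57 [(1, array([-0.22,  0.42,  1.79,  0.36,  0.55, -2.27])), (-1, array([-0.22,  0.42,  1.79,  0.36,  0.55,  0.87]))]
2.618 [(1, array([-0.22,  0.42,  1.79,  0.36,  0.55, -1.23])), (-1, array([-0.22,  0.42,  1.79,  0.36,  0.55,  1.92]))]
```

```bash
python3 - <<'E'
from h import *
q=best([0,0,-1],[0,-1,0],[.501,.0055,.149])
q=[a for a in q if abs(a[3][5])<1.5][0][2]
env.reach([.501,.0055,.26],q)
print(monitor.sense()['clock'])
env.movel([.501,.0055,.149],velocity=.12,guard=8)
env.close_gripper(40)
s=monitor.sense();print(s['clock'],s['finger_gap'],s['position'],s['contact_force'])
save('side','side1')
env.movel([.501,.0055,.21],velocity=.1)
s=monitor.sense();print(s['clock'],s['contact_force'],s['finger_gap'])
save('side','side2'); save('top','top2')
E
```

```text
2.3
3.725 0.713174069107743 [0.50139206 0.00551562 0.14982264] [-1.05361419  0.45496162  5.82214243]
4.5333 [-0.29588172 -0.75278215 -4.58496159] 0.7122436648225916
```

View pics/side2.png

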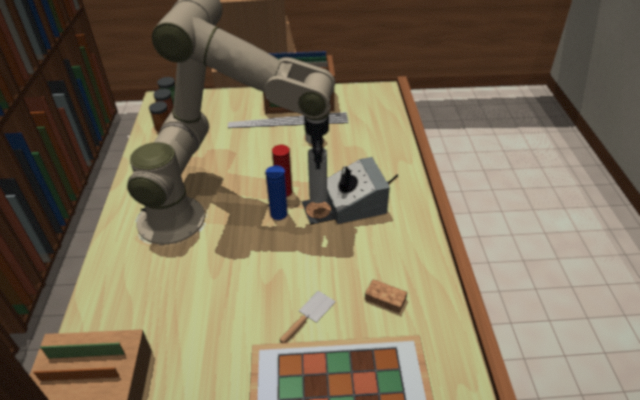

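The tin hangs upright in the gripper, lifted clear of the pad at (318,210). Setting it aside.

```bash
python3 - <<'E'
from h import *
env.movel([.46,-.17,.20],velocity=.15)
env.movel([.46,-.17,.150],velocity=.1)
g=env.movel([.46,-.17,.1415],velocity=.02,guard=4)
s=monitor.sense();print(g,s['clock'],s['position'],s['contact_force'])
env.release(); env.hold(.2)
s=monitor.sense();print(s['position'],s['contact_force'])
p=s['position'];env.movel([p[0],p[1],.25],velocity=.15)
env.movel([.36,-.25,.30],velocity=.25)
save('side','side3'); save('top','top3'); print(monitor.sense()['clock'])
a=cv2.imread('pics/top3.png')[100:280,230:430];cv2.imwrite('pics/top3z.png',cv2.resize(a,None,fx=3.3,fy=3.3,interpolation=cv2.INTER_CUBIC))
b=cv2.imread('pics/side3.png')[130:250,250:410];cv2.imwrite('pics/side3z.png',cv2.resize(b,None,fx=5,fy=5,interpolation=cv2.INTER_CUBIC))
E
```

```text
True 7.0083 [ 0.46024277 -0.17006587  0.14382719] [0.71388211 0.51627354 4.77605775]
[ 0.45950681 -0.16963379  0.14272028] [-0.34681027  0.3608202   0.39681414]
9.25
```

View pics/top3z.png

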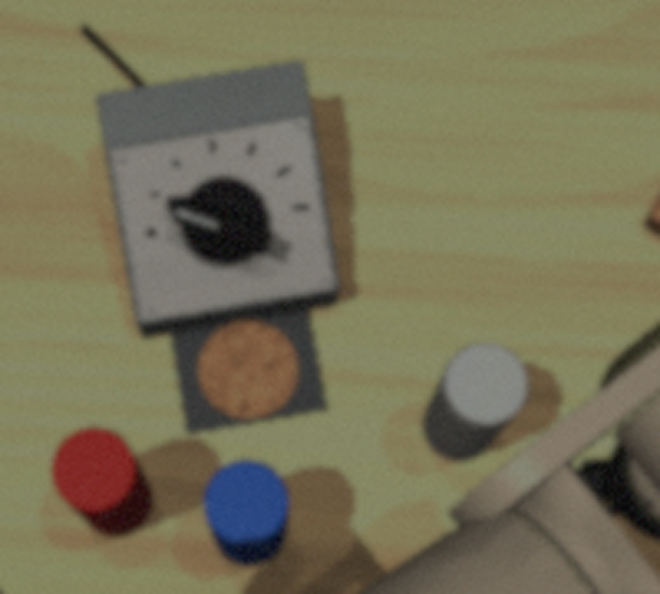

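View pics/side3z.png

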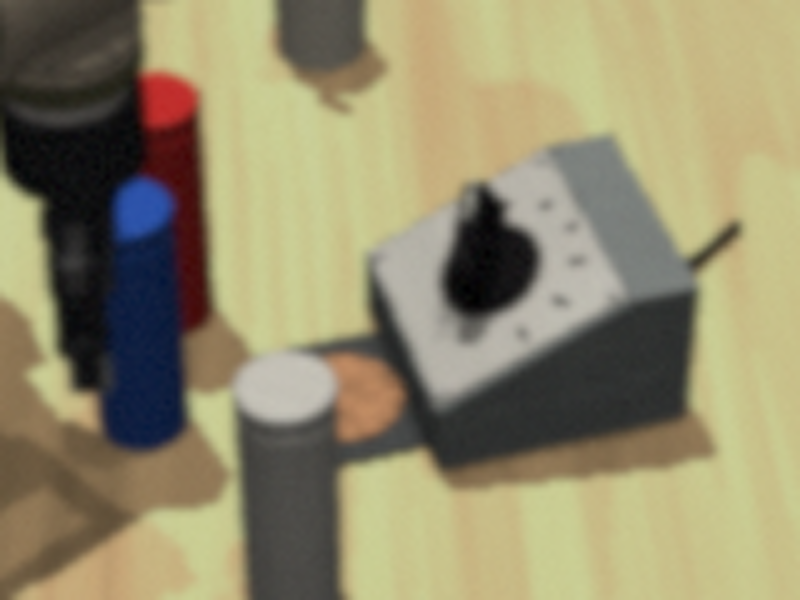

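The tin stands upright on the bench, lid at (485,385) in the zoomed top view. The pad is fully visible at (248,369), and the pointer sits at the first bar. Next I measure the pad and tin centres.

```bash
cat > pad.py <<'E'
from m2 import *
f3=dict(np.load('pics/top3.npz'));s3=dict(np.load('pics/side3.npz'))
h=cv2.cvtColor(f3['frame'],cv2.COLOR_RGB2HSV)
roi=np.zeros(h.shape[:2],bool);roi[192:231,285:328]=1
m=((h[...,1]>100)&(h[...,2]>60)&(h[...,0]<18)&roi).astype(np.uint8)
n,l,st,c=cv2.connectedComponentsWithStats(m);i=1+st[1:,4].argmax();print('cork',st[i],c[i],onz(f3,*c[i],.006))
print('hand pad',onz(f3,*T(248,369.5),.006))
g=((h[...,1]<50)&(h[...,2]>115)).astype(np.uint8);g[:,:355]=0;g[:200]=0;g[235:]=0;g[:,395:]=0
n,l,st,c=cv2.connectedComponentsWithStats(g);i=1+st[1:,4].argmax();print('lid',st[i],c[i],onz(f3,*c[i],.19))
print('hand lid top',onz(f3,*T(486,384),.19),'side',onz(s3,*S(286,388),.19))
E
python3 pad.py|tail -4; python3 m.py|grep pad
```

```text
cork [290 197  30  30 701] [304.71326676 211.4636234 ] [0.49907203 0.01186074 0.006     ]
hand pad [0.49863742 0.01158739 0.006     ]
lid [364 204  26  24 470] [376.74042553 215.20638298] [ 0.46133313 -0.16703213  0.19      ]
hand lid top [ 0.45936697 -0.16751742  0.19      ] side [ 0.46283222 -0.17214695  0.19      ]
pad [0.49964197 0.01228198 0.006     ] pix [[304.57306448 211.2559046 ]] [[317.48493718 208.56692709]]
```

```bash
cat > sel.py <<'E'
from h import *
yaw=.214;t=np.array([.605,.035])
R=Ro.from_euler('z',yaw).as_matrix(); n=R@[-.435,0,.9]; n/=np.linalg.norm(n)
C=np.r_[t,.09]; ey=R@[0,1,0]; ex=np.cross(ey,n)
def q(a):
    b=np.cos(a)*ey+np.sin(a)*ex; return quat(-n,-np.cross(n,b))
c=C+n*.018
E
python3 - <<'E'
from sel import *
env.movel([.40,-.05,.36],velocity=.3)
env.reach(c+n*.10,q(.524)); s=monitor.sense(); print(s['clock'],s['joints'].round(2))
save('top','top4'); save('side','side4')
g=env.movel(c,velocity=.08,guard=8); s=monitor.sense(); print(g,s['clock'],s['position'],s['contact_force'],c)
save('top','top5'); save('side','side5')
for k in('top','side'):
    a=cv2.imread(f'pics/{k}5.png')[100:250,230:410];cv2.imwrite(f'pics/{k}5z.png',cv2.resize(a,None,fx=4,fy=4,interpolation=cv2.INTER_CUBIC))
E
```

```text
11.2833 [-0.26  0.2   1.81  0.3   0.75 -0.13]
False 12.7833 [0.5974703  0.03327426 0.10673234] [ 0.21498531 -0.00254898 -0.1419143 ] [0.59734564 0.0333365  0.10620628]
```

View pics/top5z.png

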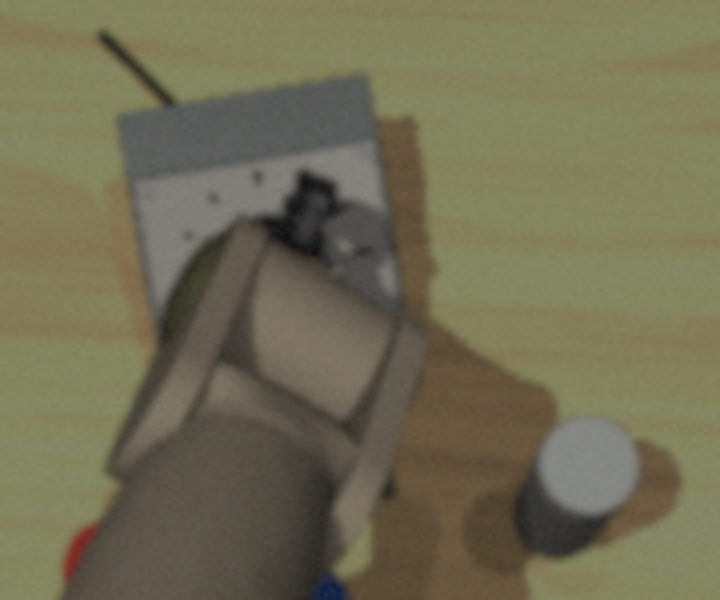

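View pics/side5z.png

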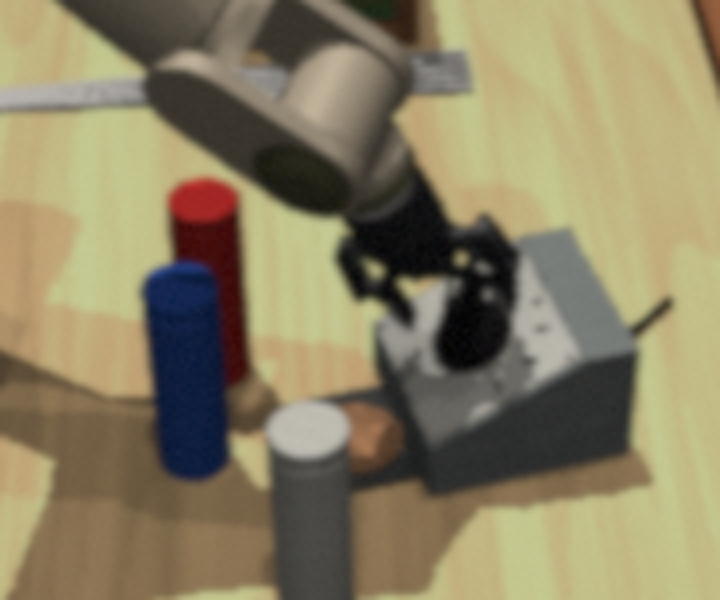

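The open fingers straddle the bar, one at about (510,270) and one at about (395,300) in the side zoom. I'll close and turn in steps.

```bash
python3 - <<'E'
from sel import *
env.close_gripper(80)
s=monitor.sense(); print(s['finger_gap'],s['clock'],s['contact_force'].round(1),s['ft_torque'].round(2),s['position'])
for a in np.radians([50,70,90,110,130,150]):
    env.reach(c,q(a)); s=monitor.sense()
    print(round(np.degrees(a)),s['clock'],s['contact_force'].round(1),s['ft_torque'].round(2),s['finger_gap'].round(3),s['joints'].round(2))
E
```

```text
0.1985028884996865 13.5083 [-7.3 -0.2  4.7] [-0.01  0.86  0.19] [0.59667549 0.0335896  0.10613566]Traceback (most recent call last):
  File "<stdin>", line 6, in <module>
AttributeError: 'float' object has no attribute 'round'
```

```bash
python3 - <<'E'
from sel import *
for a in np.radians([50,70,90,110,130,150]):
    env.reach(c,q(a)); s=monitor.sense()
    print(round(np.degrees(a)),s['clock'],s['contact_force'].round(1),s['ft_torque'].round(2),round(s['finger_gap'],3),s['joints'].round(2), 'about n %.2f'%(s['ft_torque']@n))
env.release(); env.hold(.2); s=monitor.sense();print(s['contact_force'].round(1),s['ft_torque'].round(2))
env.movel(c+n*.10,velocity=.12)
env.movel(c+n*.10+[-.15,-.05,.15],velocity=.25)
env.reach([.36,-.25,.33],quat([0,0,-1],[0,-1,0]) if 0 else best([0,0,-1],[0,-1,0],[.36,-.25,.33])[0][2]) if 0 else None
save('top','top6'); save('side','side6'); print(monitor.sense()['clock'],monitor.sense()['joints'].round(2))
for k in('top','side'):
    a=cv2.imread(f'pics/{k}6.png')[100:250,230:410];cv2.imwrite(f'pics/{k}6z.png',cv2.resize(a,None,fx=4,fy=4,interpolation=cv2.INTER_CUBIC))
E
```

```text
50 14.1833 [-4.8  0.1  6.1] [ 0.    0.81 -0.33] 0.197 [-0.22  0.42  1.79  0.36  0.55  0.17] about n -0.37
70 14.6083 [-4.9 -2.1  4.6] [-0.32  0.76 -0.15] 0.197 [-0.22  0.42  1.79  0.36  0.55  0.52] about n -0.07
90 15.0333 [-3.9 -5.9  3.2] [-0.64  0.71 -0.19] 0.194 [-0.22  0.42  1.79  0.36  0.55  0.87] about n 0.03
110 15.4583 [-4.2 -8.1  4.6] [-0.96  0.96 -0.78] 0.2 [-0.22  0.42  1.79  0.36  0.55  1.22] about n -0.38
130 15.8833 [ -5.6 -10.    4.5] [-1.38  1.08 -0.55] 0.198 [-0.22  0.42  1.79  0.35  0.55  1.56] about n -0.01
150 16.3083 [ -8.5 -12.4   6.4] [-1.63  1.43 -0.6 ] 0.199 [-0.22  0.42  1.79  0.35  0.55  1.91] about n 0.02
[-0.1  0.2  0. ] [-0.01  0.24  0.03]
19.2833 [-0.56 -0.27  1.87  0.33  1.23  1.78]
```

View pics/top6z.png

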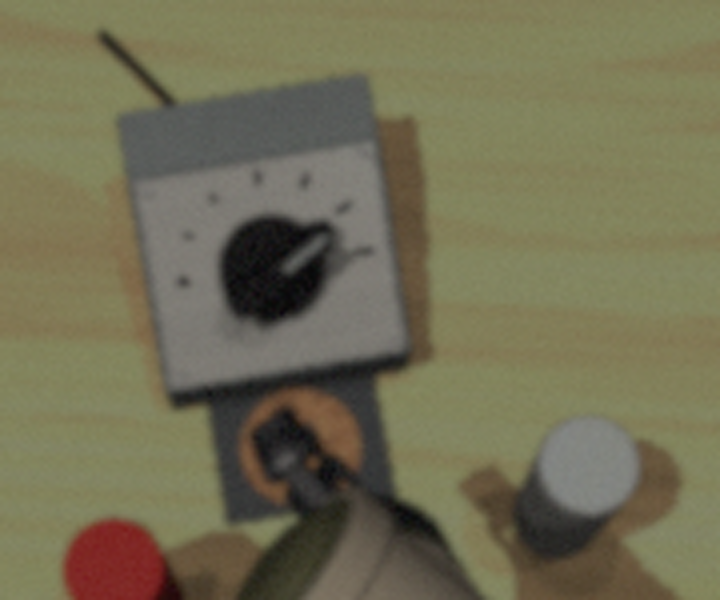

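View pics/side6z.png

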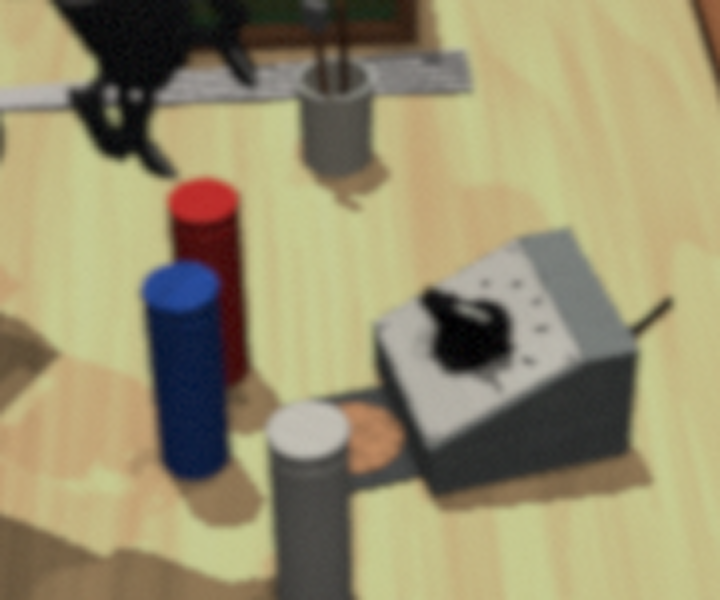

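The white line runs from (285,270) to (325,238) in the zoomed top view, towards the fifth bar at (343,207). I'll compute the angle.

```bash
python3 - <<'E' | tail -2
from m2 import *
T4=lambda u,v:(230+(u+.5)/4-.5,100+(v+.5)/4-.5)
a=ang(onpl(f,*T4(325,238),.049),.049);b=ang(onpl(f,*T4(285,270),.049),.049)
print(np.degrees(np.arctan2(a[1]-b[1],a[0]-b[0])))
a=ang(onpl(f,*T4(343,207),0),0); print('bar5',np.degrees(np.arctan2(a[1],a[0])))
E
```

```text
150.067460834356
bar5 149.42034720793225
```

The selector measures 150.1°, which is the fifth click. Now returning the tin.

```bash
python3 - <<'E'
from h import *
p0=[.460,-.170,.1435]
qd=[a for a in best([0,0,-1],[0,-1,0],p0) if abs(a[3][5])<1.5][0][2]
env.reach([.46,-.17,.26],qd)
g=env.movel(p0,velocity=.12,guard=8); env.close_gripper(40); s=monitor.sense(); print(g,s['clock'],s['position'],s['finger_gap'],s['contact_force'])
z0=s['position'][2]
env.movel([.46,-.17,z0+.05],velocity=.1)
X=[.499,.0118]
env.movel([*X,z0+.05],velocity=.15)
env.movel([*X,z0+.012],velocity=.08); env.hold(.2)
g=env.movel([*X,z0+.0035],velocity=.015,guard=4); s=monitor.sense(); print(g,s['clock'],s['position'],z0,s['contact_force'])
save('side','side7'); save('top','top7')
a=cv2.imread('pics/side7.png')[130:250,250:410];cv2.imwrite('pics/side7z.png',cv2.resize(a,None,fx=4.5,fy=4.5,interpolation=cv2.INTER_CUBIC))
E
```

```text
False 21.55 [ 0.46030992 -0.17004208  0.14428717] 0.7124675426145634 [-0.49612062  2.08033766  5.45719274]
True 24.875 [0.49910356 0.01187236 0.15028425] 0.14428717406828545 [0.14739477 0.27277008 4.22641615]
```

View pics/side7z.png

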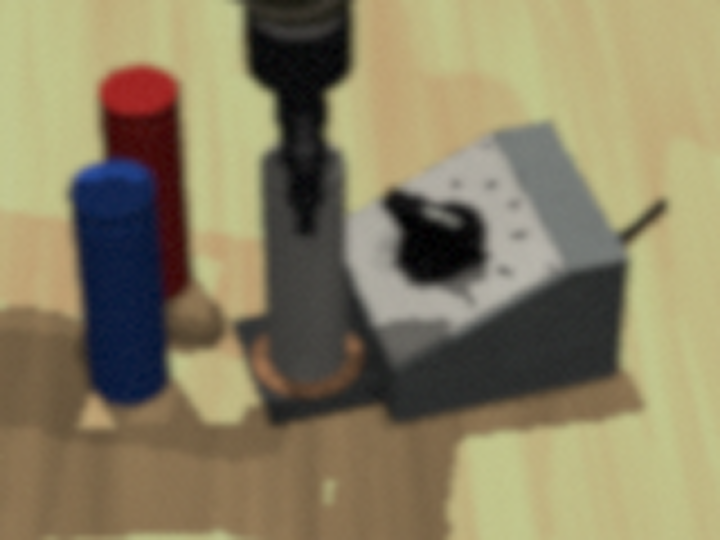

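The tin stands centred on the pad: the cork rim shows evenly at (252,355) and (362,355), and contact came at exactly +6.0 mm. Releasing.

```bash
python3 - <<'E'
from h import *
env.release(); env.hold(.2)
p=monitor.sense()['position']; env.movel([p[0],p[1],.27],velocity=.12)
env.movel([.36,-.25,.33],velocity=.25); env.hold(.3)
f=save('side','side8'); save('top','top8'); s=monitor.sense();print(s['clock'],s['contact_force'])
A=cv2.imread('pics/top8.png')[130:240,240:340];B=cv2.imread('pics/side8.png')[130:240,250:410]
A=cv2.resize(A,None,fx=3.2,fy=3.2,interpolation=2);B=cv2.resize(B,(466,352),interpolation=2)
B=B[:A.shape[0]];A=A[:B.shape[0]]
cv2.imwrite('pics/fin.png',np.hstack([A[:,:330],B]))
E
```

```text
28.4667 [ 0.14216562 -0.59816646  1.06699972]
```

View pics/fin.png

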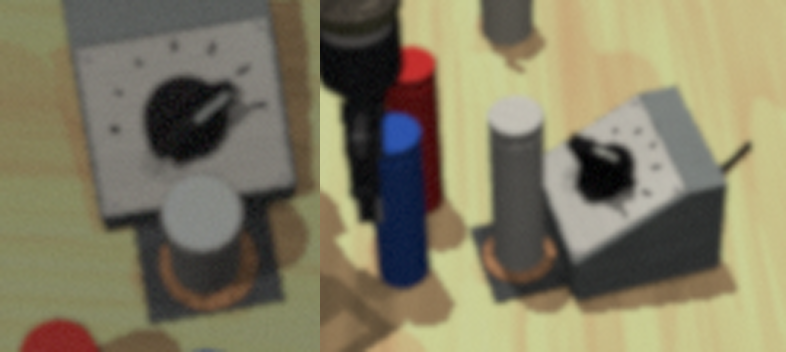

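The tin stands upright and centred on the cork, lid at (202,213) left and (516,117) right. The pointer is still at the fifth bar, and the gripper is clear of everything.

```bash
python3 -c "
from h import *
job.hand_in(); print(monitor.sense()['clock'])"
```

```text
the job is handed in; nothing more can be done
the job is handed in; nothing more can be done
```

The job is done and handed in at about 28.5 s on the robot's clock; the interface gives no verdict.

**What I did:** I lifted the tin off its pad and stood it on the bench at about (0.46, -0.17), roughly 185 mm from the pad. I gripped the selector at its first click, turned it 120° clockwise, let go, and put the tin back on the pad.

**Last checks:**
- **Selector:** after letting go, the pointer measured 150.1° in the top view, against 150° for the fifth click. It still points at the fifth bar in the final pictures.
- **Tin:** it touched down 6.0 mm above its bench height, which matches the pad's top. It stands upright with cork showing evenly all round it.
- **Other things:** the arm kept clear of the brush pot, putty knife, sanding block and both look-alikes. I did not re-measure their positions at the end.

**Disagreement:** the top and side cameras differed by up to about 5 mm in y for the tin's lid. I used the gripper's own position for the tin's place across the jaws. I took the pad's centre from the top view; it agreed within about 1 mm with the box fit from both views.

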